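Peel a stuck tray off the stack and hold it up

TASK

Someone left a steel bush in the top one of the nested blue trays: lift it out and stand it upright, all of it on the green mat. The top tray is stuck in the stack, so peel it off by its orange tab: raise that corner first, with the opposite corner still resting in place, until the white catches let go, and only then lift the whole tray away. Finish while holding it up by the tab, level and still, about 20 cm above the table; leave the lower trays and the black box where they stand.

Things in the scene. Friction and masses are not known exactly. Their poses are not given: they have to be found in the camera images.
- stack: Lower stack, loose, 1.7 kg: steel base plate and three nested blue trays, 140 mm square, uppermost rim 58 mm above the table. Origin: centre of the underside, z up, x and y along the sides. At its (-x,+y) and (+x,-y) corners, 104 mm out, white sprung catches (tops 79 mm up) bite over the top tray; each yields at 3 to 6 N when its corner of the top tray has risen 5 mm (tab corner: 10 mm).
- tray: Loose top tray, blue, about 0.15 kg, 140 mm square, 26 mm deep, nested in the stack, axes along the stack's. Origin: centre of its floor's underside, 44 mm above the stack's origin when seated. Inner floor 3 mm, rim top 26 mm above its origin; tapered, so it tilts out freely. Its feet, 80 mm from the centre, rest on the rim below between nibs 4 mm high.
- tray_tab (a point): Centre of the orange tab standing upright on the tray's (-x,-y) corner, 84 mm from the tray's centre, 42 mm above its origin. A plate 10 mm thick along the tray's diagonal (the line to tray_far), 26 mm wide across it, from 16 mm below (the rim) to 14 mm above this point. Grip it across the 10 mm, fingers closing along the diagonal. Axes as the tray's.
- tray_far (a point): Top of the rim at the opposite (+x,+y) corner of the tray, 86 mm from its centre, 26 mm above its origin. While peeled, the tray hinges about the foot below this point: its outer bottom edge is 12 mm straight below, the hinge line level and square to the diagonal. Axes as the tray's.
- bush: Dark steel bush, an upright tube 42 mm in outer diameter and 62 mm high, 0.24 kg (varies), standing on the tray's inner floor near its middle. Origin: centre of its underside, z up its axis.
- mat: Green plastic mat, 120 mm square, 3 mm thick, fixed on the table, to the left or to the right of the stack. Origin: centre of its underside, x and y parallel to its sides.
- black_box: Black plastic box 122 x 152 x 54 mm, a bystander on the other side of the stack from the mat. Origin: centre of its underside.
There are look-alikes about, which are no part of the job. What is shaped like the bush but turquoise is not meant.

How it is judged (in metres and radians):
On the way, in this order (a step that is already met when the one before it is completed fails the run):
1. the bush stands upright on the green mat, let go, and the top tray is still seated in the stack (x of bush in the frame of mat between -0.042 and 0.042 m and y of bush in the frame of mat between -0.042 and 0.042 m and height (world z) of bush below 0.01 m and angle between bush's own z axis and vertical below 0.1 rad and contact force between the fingers and bush below 0.1 N and z of tray in the frame of stack below 0.049 m and z of tray_tab in the frame of stack below 0.093 m), for 0.2 s.
2. the tab corner of the tray has been raised at least 22 mm while the opposite corner still rests in the stack (risen less than 10 mm) (z of tray_tab in the frame of stack above 0.108 m and z of tray_far in the frame of stack below 0.08 m and contact force between the fingers and tray above 1 N), for 0.1 s.
At the end, for the whole second after the job is handed in: The fingers alone hold the tray still, 150 to 350 mm above the table, level within 15 degrees; the bush stands upright, released, wholly on the green mat; the lower stack stands flat on the table, less than 40 mm from where it was (height (world z) of tray between 0.15 and 0.35 m and height (world z) of tray_far above 0.15 m and angle between tray's own z axis and vertical below 0.26 rad and linear speed of tray below 0.03 m/s and contact force between the fingers and tray above 1 N and contact force between tray and stack below 0.05 N and contact force between tray and black_box below 0.05 N and x of bush in the frame of mat between -0.042 and 0.042 m and y of bush in the frame of mat between -0.042 and 0.042 m and height (world z) of bush below 0.01 m and angle between bush's own z axis and vertical below 0.1 rad and contact force between the fingers and bush below 0.1 N and distance of stack from where it was at the start of the episode below 0.04 m and angle between stack's own z axis and vertical below 0.05 rad and height (world z) of stack below 0.006 m); the arm keeps its last pose, push and grip.
It fails at once if the lower stack is lifted or tipped (its base more than 30 mm up or tilted over 0.25 rad) (height (world z) of stack above 0.03 m or angle between stack's own z axis and vertical above 0.25 rad).
It fails at once if the black box is pushed more than 30 mm (distance of black_box from where it was at the start of the episode above 0.03 m).
It fails at once if the bush is dropped or thrown (faster than 0.9 m/s) (linear speed of bush above 0.9 m/s).
It also fails if it takes over 58 s, if anything falls off the work surface, if the arm or the gripper's body presses on something with over 40 N, if the wrist force passes 120 N, or if a joint passes its speed limit or range.

ROBOT

A 6-joint arm with a two-finger parallel gripper is mounted at the origin on a cart in front of the work surface, level with it; the furniture and walls round the work are solid. World frame = base frame: x ahead of the robot, y to its left, z up, the work surface at z = 0. Lengths are in m, angles in degrees, forces in N, time in s.
With the tool pointing down it reaches from about 0.25 to 0.725 m from the base axis. Payload 9.7 kg.
Tool frame: the origin (TCP) lies on the centre line of the jaws, within the pads' length; the fingertips stand tip_reach ahead of it and the grasp point (between the pads) lies 2 mm behind it (tip_reach is the distance from the TCP to the fingertips, in m); z points along the fingers, y is the direction in which the jaws open and shut (so a half turn about z gives the same grasp; the last joint's range is limited). The gripper opens to 85 mm and grips with 20 to 120 N. Pads are 22 mm wide; open, the fingers measure 114 mm over their backs; the gripper's body (76 mm by 85 mm) begins 54 mm behind the grasp point. The pads swing forward as they close: fully open they stand 13 mm farther back than shut.
Start: joints at [67.666, 4.979, 10.078, 95.1, 0, 90], TCP at [0.209, 0.509, 0.248] pointing down, gripper open.
Joint ranges: [-179.16, 179.16], [-48.56, 103.87], [-65.8, 70.77], [-126.05, 130.52], [-82.76, 87.17], [-180, 180]. Speed limits (degrees/s): [127.2, 127.2, 147.25, 180, 180, 180].

INTERFACE

Orientations are given as [roll, pitch, yaw] about the fixed x, y, z axes, in that order (R = Rz(yaw) Ry(pitch) Rx(roll)).
In Python, from workcell import get_obs, camera, calibration, job_done, tip_reach gives the robot as it stands.
- The arm moves only by the tool apply_moves, never from a script. Its argument "rows" is a list of rows, each a list of 7 numbers: the shift along the world's x, y, z in mm, then the turn, a rotation vector about the world's x, y, z in degrees, then the closure, from 0 (fully open) to 1 (shut). A call has 1 to 20 rows; each row shifts and turns the commanded pose from where the row before left it; what a row does not reach is not made up. A row lasts 1/8 s, in which the tool goes at most 62.5 mm and 10.7 degrees, less where a joint would pass 70% of its speed; a pose out of reach is approached as far as the arm can. A call with a gripper value outside its range is refused whole. The fingers move at their own pace and stop on an object; "grip_force" is the grip in N (left out, the last holds). Time passes only in rows, so rows that do not move let the fingers close. It gives the time, the measured TCP pose, the force and the opening at its end, in the units of the state.
- get_obs(): the state, without advancing time (a new reading comes with each control period).
- camera(name): name is "scene" or "top" or "wrist"; returns the picture (480x640x3 uint8, red, green, blue); there is no depth.
- calibration(name): a dict with "intrinsics" (3x3 intrinsics, pixels), "dist" ([k1, k2, p1, p2, k3] as OpenCV has them; the pictures are not rectified), "T" (4x4, takes a point from camera to world coordinates); the wrist camera has in their place "mount" (4x4, takes a point from camera to tool coordinates, whose origin is the TCP and whose axes are the flange's). Camera axes: x right, y down, z forward; pixel columns grow to the right and rows downward; lengths in m; the calibration is good to about 2 mm. A picture is of the moment at which its call begins: read the wrist's pose just before it. calibration takes no time and is no camera call.
- job_done(): hands the job in, once; it reports no verdict.
The state is a dict: "time": time; "q": joint angles; "qd": joint speeds; "joint_efforts": joint torques, N m; "ee_pos": TCP position; "tcp_rot": TCP orientation; "wrist_force": force on the tool from outside, world axes, zero at the start; "torque": the same for the moment, N m; "opening": finger opening in m.
Only numpy, scipy, OpenCV 4.12 (cv2) and the standard library are available. Lean on these libraries where they do the work, as an engineer would, in place of code of your own. Each camera call takes 0.05 s, during which the arm holds its last target.

## Working session

There is one attempt and no reset: what is moved stays moved. The work goes in short steps, Python scripts to look and compute and a tool call to move; the robot and the scene stay as the last step left them, time stands still between calls to the robot, and variables do not carry over. Pictures are saved under pics/ and viewed, and the job is handed in when it is done.

Besides the shell and the picture viewer there is one more tool, called after "Request:" as name([rows], argument=value, ...), one row to a line, values as JSON. apply_moves: Moves the arm, as the interface text tells. Its arguments: {"type":"object","properties":{"rows":{"type":"array","items":{"type":"array","items":{"type":"number"}}},"grip_force":{"type":"number"}},"required":["rows"]}

```bash
mkdir -p pics; ls; python3 - <<'E'
from workcell import *
import cv2
o=get_obs();print(o);print(tip_reach if not callable(tip_reach) else tip_reach())
for n in ["scene","top","wrist"]:
    c=calibration(n);print(n,{k:__import__('numpy').round(v,4).tolist() for k,v in c.items()})
for n in ["scene","top"]:
    cv2.imwrite(f"pics/{n}0.png",camera(n)[:,:,::-1])
E
```

```text
pics
{'time': 0.0, 'q': array([6.76667985e+01, 5.01072564e+00, 1.00336333e+01, 9.50997246e+01,
       1.10300871e-03, 9.00005970e+01]), 'qd': array([-0.07592325, -0.0440994 , -0.00468417,  0.05339676, -0.04804702,
        0.02516166]), 'joint_efforts': array([ 1.35279628e-03, -5.20387244e+01,  4.64800966e+01,  1.61686511e-02,
        1.67364574e-04, -2.54267621e-05]), 'ee_pos': array([0.2089099 , 0.50854897, 0.2475793 ]), 'tcp_rot': array([-1.79923183e+02, -1.10220726e-03,  1.57666200e+02]), 'wrist_force': array([ 0.23108161, -0.42140469,  0.77470768]), 'torque': array([-0.01289254, -0.05886495,  0.00966258]), 'opening': 0.08536088628951322}
0.017
scene {'intrinsics': [[437.1905, 0.0, 317.8583], [0.0, 437.1905, 240.1053], [0.0, 0.0, 1.0]], 'dist': [0.0226, 0.0, 0.0, 0.0, 0.0], 'T': [[0.5141, -0.5817, 0.6303, -0.0255], [-0.8578, -0.3511, 0.3755, -0.2578], [0.0029, -0.7337, -0.6795, 0.6575], [0.0, 0.0, 0.0, 1.0]]}
top {'intrinsics': [[559.3877, 0.0, 319.994], [0.0, 559.3877, 241.5855], [0.0, 0.0, 1.0]], 'dist': [-0.1027, 0.0, 0.0, 0.0, 0.0], 'T': [[-0.0011, -0.9878, 0.1556, 0.3166], [-0.9998, 0.0043, 0.0202, 0.0687], [-0.0206, -0.1556, -0.9876, 1.2261], [0.0, 0.0, 0.0, 1.0]]}
wrist {'intrinsics': [[405.3831, 0.0, 324.7423], [0.0, 405.3831, 241.519], [0.0, 0.0, 1.0]], 'dist': [-0.0507, 0.0, 0.0, 0.0, 0.0], 'mount': [[0.0002, -0.9602, -0.2793, 0.0709], [1.0, -0.0, 0.0007, -0.0013], [-0.0007, -0.2793, 0.9602, -0.1264], [0.0, 0.0, 0.0, 1.0]]}
```

View pics/scene0.png

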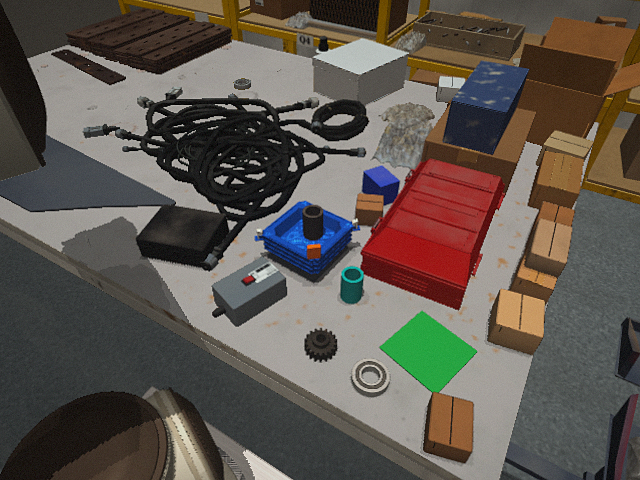

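View pics/top0.png

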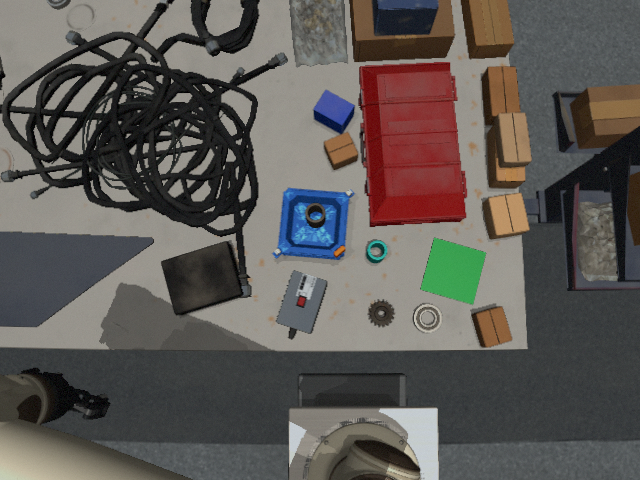

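Dark bush stands in the tray at scene (313,222) / top (316,215). The turquoise tube at scene (351,284) / top (376,250) is the look-alike. The mat is at top (453,270), to the right, and the black box is at top (202,278). I'll enlarge these to confirm.

```bash
python3 - <<'E'
import cv2
a=cv2.imread("pics/top0.png")[175:275,265:400];cv2.imwrite("pics/topc.png",cv2.resize(a,None,fx=5.9,fy=5.9,interpolation=cv2.INTER_CUBIC))
a=cv2.imread("pics/scene0.png")[190:310,245:385];cv2.imwrite("pics/scenec.png",cv2.resize(a,None,fx=5,fy=5,interpolation=cv2.INTER_CUBIC))
a=cv2.imread("pics/top0.png")[225:315,405:505];cv2.imwrite("pics/topm.png",cv2.resize(a,None,fx=6,fy=6,interpolation=cv2.INTER_CUBIC))
E
```

```text
(no output)
```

View pics/topc.png

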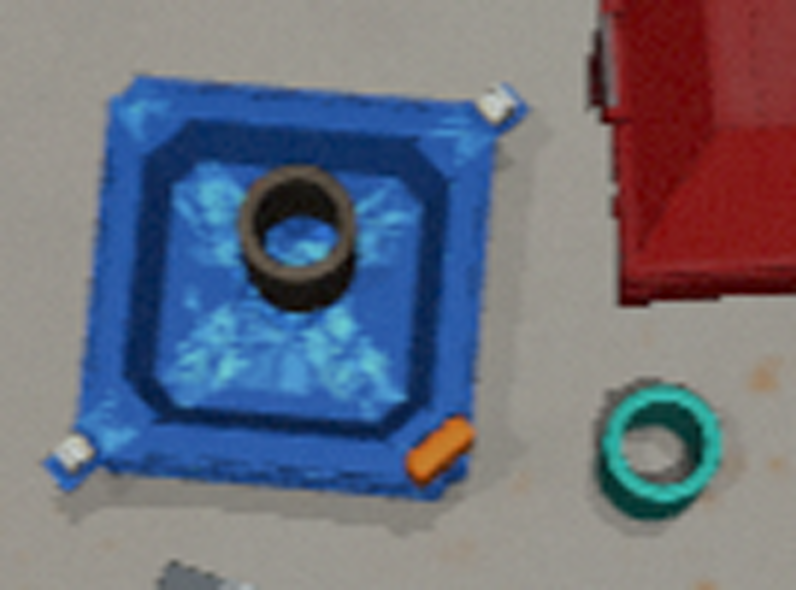

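View pics/scenec.png

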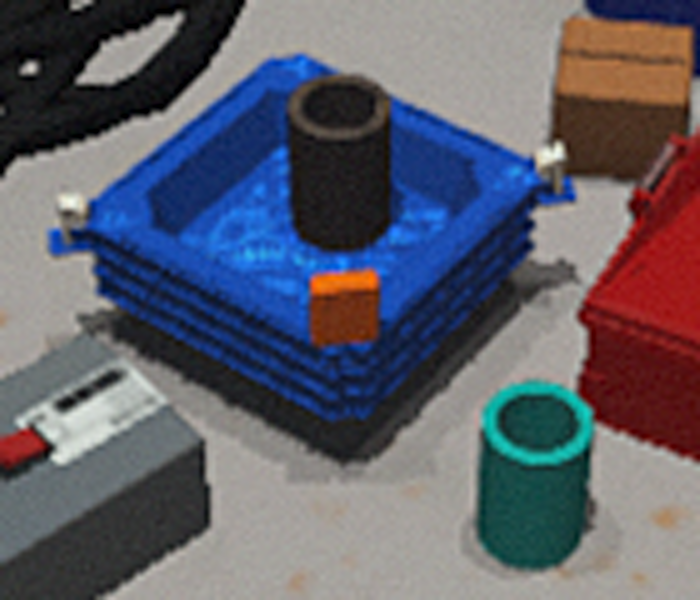

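View pics/topm.png

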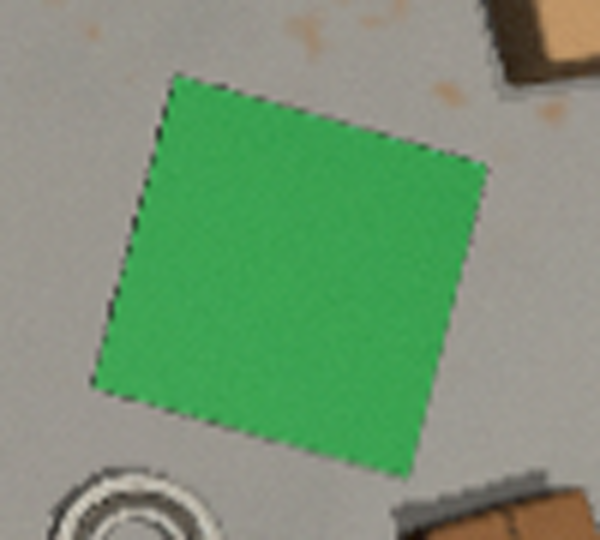

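The crops confirm it: the dark bush is at top-crop (299,222) in the tray, and the orange tab is at (440,446) on the bottom-right corner. The catches are at (498,103) and (72,453), and the turquoise one stands on the table. Next I'll turn these pixels into positions.

```bash
cat > h.py <<'E'
import numpy as np,cv2
from workcell import *
def ray(n,uv,T=None):
    c=calibration(n); T=c["T"] if T is None else T
    p=cv2.undistortPoints(np.array([[uv]],float),c["intrinsics"],c["dist"])[0,0]
    d=T[:3,:3]@np.array([p[0],p[1],1]); return T[:3,3],d
def onz(n,uv,z,T=None):
    o,d=ray(n,uv,T); return o+d*(z-o[2])/d[2]
def crop(uv,f,off): return [(uv[0]+.5)/f-.5+off[0],(uv[1]+.5)/f-.5+off[1]]
def proj(n,P,T=None):
    c=calibration(n); T=c["T"] if T is None else T
    Ti=np.linalg.inv(T); r=cv2.Rodrigues(Ti[:3,:3])[0]
    return cv2.projectPoints(np.array(P,float).reshape(-1,3),r,Ti[:3,3],c["intrinsics"],c["dist"])[0][:,0]
def wristT():
    from scipy.spatial.transform import Rotation as R
    o=get_obs();T=np.eye(4);T[:3,:3]=R.from_euler('xyz',o["tcp_rot"],degrees=True).as_matrix();T[:3,3]=o["ee_pos"]
    return T@calibration("wrist")["mount"]
E
python3 - <<'E'
from h import *
np.set_printoptions(precision=4,suppress=True)
t=lambda uv,z:onz("top",crop(uv,5.9,(265,175)),z)
s=lambda uv,z:onz("scene",crop(uv,5,(245,190)),z)
m=lambda uv,z:onz("top",crop(uv,6,(405,225)),z)
print("bush",t((299,222),.109),s((339,103),.109))
print("tab",t((441,447),.1),s((345,281),.1))
a,b=t((498,103),.079),t((72,453),.079);print("catch",a,b,np.linalg.norm(a-b),(a+b)/2)
a,b=s((71,200),.079),s((550,152),.079);print("catch",a,b,np.linalg.norm(a-b),(a+b)/2)
M=[m(p,.003) for p in [(177,73),(487,167),(409,477),(94,384)]]
print(np.array(M),np.mean(M,0),[np.linalg.norm(M[i]-M[i-1]) for i in range(4)])
print("rim corners",[t(p,.070) for p in [(125,88),(490,115),(462,485),(85,455)]])
print("turq",t((661,435),.062))
E
```

```text
bush [0.5533 0.1012 0.109 ] [0.553  0.0997 0.109 ]
tab [0.4759 0.0525 0.1   ] [0.4744 0.049  0.1   ]
catch [0.6027 0.031  0.079 ] [0.4772 0.1819 0.079 ] 0.19627050887598582 [0.54   0.1065 0.079 ]
catch [0.4767 0.1787 0.079 ] [0.6021 0.0286 0.079 ] 0.1956246075429316 [0.5394 0.1036 0.079 ]
[[ 0.5191 -0.1592  0.003 ]
 [ 0.4835 -0.2732  0.003 ]
 [ 0.3698 -0.2396  0.003 ]
 [ 0.4044 -0.1253  0.003 ]] [ 0.4442 -0.1993  0.003 ] [np.float64(0.11961587629916648), np.float64(0.11944532642174961), np.float64(0.1185654405798339), np.float64(0.11944351892706312)]
rim corners [array([0.6114, 0.1652, 0.07  ]), array([0.6005, 0.0337, 0.07  ]), array([0.4665, 0.0448, 0.07  ]), array([0.4777, 0.1782, 0.07  ])]
turq [ 0.4852 -0.0264  0.062 ]
```

Both cameras agree to about 3 mm, and the sizes check: mat about 119 mm, tab 84 mm from the stack centre. The stack is at (0.540, 0.105) with yaw about -5°, and the bush at (0.553, 0.1005). The tab grip is along the 40° line, so tool yaw is 130. I'll move above the bush and check with the wrist camera.

Request:
apply_moves([
  [28.5, -34, 0, 0, 0, -2.3, 0],
  [28.5, -34, 0, 0, 0, -2.3, 0],
  [28.5, -34, 0, 0, 0, -2.3, 0],
  [28.5, -34, 0, 0, 0, -2.3, 0],
  [28.5, -34, 0, 0, 0, -2.3, 0],
  [28.5, -34, 0, 0, 0, -2.3, 0],
  [28.5, -34, 0, 0, 0, -2.3, 0],
  [28.5, -34, 0, 0, 0, -2.3, 0],
  [28.5, -34, 0, 0, 0, -2.3, 0],
  [28.5, -34, 0, 0, 0, -2.3, 0],
  [28.5, -34, 0, 0, 0, -2.3, 0],
  [28.5, -34, 0, 0, 0, -2.3, 0],
  [0, 0, 0, 0, 0, 0, 0],
  [0, 0, 0, 0, 0, 0, 0],
], grip_force=40)

```text
time: 1.85
ee_pos: [0.5507, 0.1008, 0.2479]
tcp_rot: [-180.0, -0.0, 130.1]
wrist_force: [0.6, 0.1, 0.1]
opening: 0.0856
```

```bash
python3 - <<'E'
from h import *
o=get_obs();print(o["time"],o["q"],o["ee_pos"],o["tcp_rot"]);np.save("T1.npy",wristT())
cv2.imwrite("pics/w1.png",camera("wrist")[:,:,::-1])
E
```

```text
1.85 [1.03697842e+01 6.40100535e+00 1.15726243e+01 9.52273300e+01
 1.39039364e-02 6.03090451e+01] [0.55071225 0.10084055 0.24789858] [-1.79958490e+02 -3.96733623e-02  1.30060718e+02]
```

View pics/w1.png

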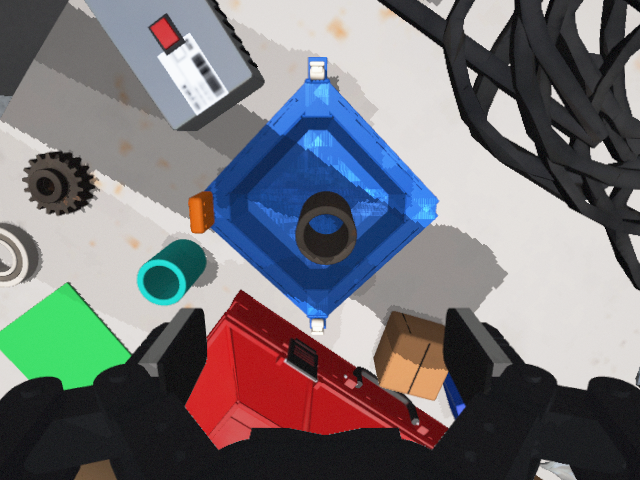

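Wrist view: bush ring centre near (325,236), tab at (202,212), catches at (318,70) and (318,325). I'll enlarge it to read them more exactly.

```bash
python3 - <<'E'
import cv2
a=cv2.imread("pics/w1.png");
b=a[170:290,180:400];cv2.imwrite("pics/w1c.png",cv2.resize(b,None,fx=3.6,fy=3.6,interpolation=cv2.INTER_CUBIC))
E
```

```text
(no output)
```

View pics/w1c.png

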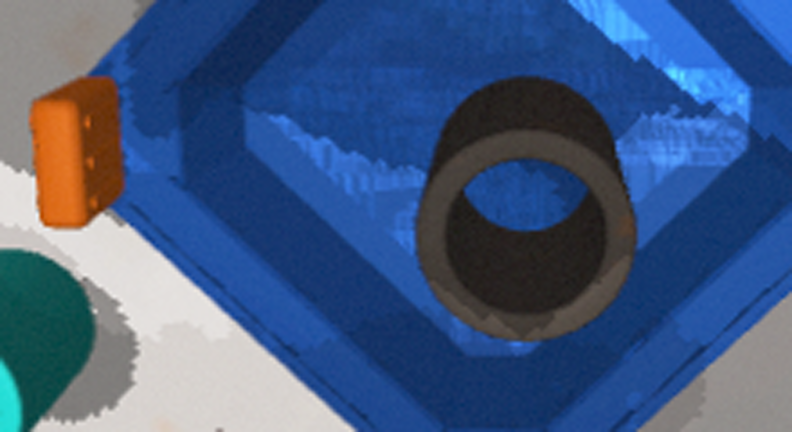

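```bash
python3 - <<'E'
from h import *
np.set_printoptions(precision=4,suppress=True)
T=np.load("T1.npy")
c=lambda uv:crop(uv,3.6,(180,170))
print("bush",onz("wrist",c((526,235)),.109,T),"tab",onz("wrist",c((60,163)),.1,T))
a,b=onz("wrist",(318,68),.079,T),onz("wrist",(318,325),.079,T);print(a,b,(a+b)/2,np.linalg.norm(a-b),np.degrees(np.arctan2(*(b-a)[[1,0]])))
l,r=[onz("wrist",c(p),.1,T) for p in((60,100),(62,226))];print(l,r,r-l)
# predicted tab from centre
ct=(a+b)/2
E
```

```text
bush [0.5517 0.0991 0.109 ] tab [0.4751 0.0504 0.1   ]
[0.4771 0.1796 0.079 ] [0.6008 0.0311 0.079 ] [0.5389 0.1054 0.079 ] 0.19320985990344805 -50.185678469327385
[0.468  0.0604 0.1   ] [0.4827 0.0403 0.1   ] [ 0.0147 -0.0202  0.    ]
```

The three views agree: bush (0.5525, 0.0995), tab (0.475, 0.0505), diagonal at 40°. Now I'll descend to z 0.087 and grip the bush.

Request:
apply_moves([
  [1.5, -1.3, -20, 0, 0, 0, 0],
  [0, 0, -30, 0, 0, 0, 0],
  [0, 0, -30, 0, 0, 0, 0],
  [0, 0, -30, 0, 0, 0, 0],
  [0, 0, -25, 0, 0, 0, 0],
  [0, 0, -16, 0, 0, 0, 0],
  [0, 0, -10, 0, 0, 0, 0],
  [0, 0, 0, 0, 0, 0, 0],
  [0, 0, 0, 0, 0, 0, 0.4],
  [0, 0, 0, 0, 0, 0, 0.6],
  [0, 0, 0, 0, 0, 0, 0.8],
  [0, 0, 0, 0, 0, 0, 1],
  [0, 0, 0, 0, 0, 0, 1],
  [0, 0, 0, 0, 0, 0, 1],
  [0, 0, 0, 0, 0, 0, 1],
], grip_force=40)

```text
time: 3.78
ee_pos: [0.5528, 0.0994, 0.0881]
tcp_rot: [180.0, 0.0, 130.1]
wrist_force: [-1.7, -0.5, 6.4]
opening: 0.0408
```

Gripped (opening 41 mm). Now I'll lift 10 mm and check, then go on up.

Request:
apply_moves([
  [0, 0, 3, 0, 0, 0, 1],
  [0, 0, 7, 0, 0, 0, 1],
  [0, 0, 15, 0, 0, 0, 1],
  [0, 0, 25, 0, 0, 0, 1],
  [0, 0, 30, 0, 0, 0, 1],
  [0, 0, 30, 0, 0, 0, 1],
  [0, 0, 20, 0, 0, 0, 1],
  [0, 0, 0, 0, 0, 0, 1],
  [0, 0, 0, 0, 0, 0, 1],
])

```text
time: 4.9
ee_pos: [0.5523, 0.0994, 0.2167]
tcp_rot: [-180.0, -0.0, 130.1]
wrist_force: [0.7, 0.1, -2.9]
opening: 0.041
```

```bash
python3 - <<'E'
from h import *
o=get_obs();print(o["wrist_force"],o["torque"])
cv2.imwrite("pics/s2.png",camera("scene")[150:350,220:500,::-1])
E
```

```text
[ 0.69104307  0.07182096 -2.90771485] [-0.02060636 -0.00588004  0.05467303]
```

View pics/s2.png

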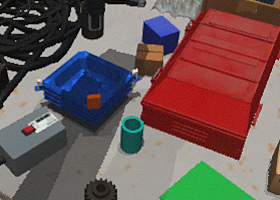

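The bush is held (about 2.9 N) and the tray is still seated. Now to the mat.

Request:
apply_moves([
  [-5, -14, 0, 0, 0, 0, 1],
  [-10, -28, 0, 0, 0, 0, 1],
  [-12, -33, 0, 0, 0, 0, 1],
  [-12, -33, 0, 0, 0, 0, 1],
  [-12, -33, 0, 0, 0, 0, 1],
  [-12, -33, 0, 0, 0, 0, 1],
  [-12, -33, 0, 0, 0, 0, 1],
  [-12, -33, 0, 0, 0, 0, 1],
  [-11, -31, 0, 0, 0, 0, 1],
  [-7, -19, 0, 0, 0, 0, 1],
  [-3, -9, 0, 0, 0, 0, 1],
  [0, 0, -15, 0, 0, 0, 1],
  [0, 0, -30, 0, 0, 0, 1],
  [0, 0, -35, 0, 0, 0, 1],
  [0, 0, -35, 0, 0, 0, 1],
  [0, 0, -25, 0, 0, 0, 1],
  [0, 0, -12, 0, 0, 0, 1],
  [0, 0, 0, 0, 0, 0, 1],
  [0, 0, 0, 0, 0, 0, 1],
])

```text
time: 7.32
ee_pos: [0.4451, -0.1996, 0.0663]
tcp_rot: [180.0, 0.1, 130.1]
wrist_force: [-0.1, 0.5, -2.2]
opening: 0.041
```

```bash
python3 - <<'E'
from h import *
o=get_obs();print(o["ee_pos"],o["wrist_force"])
a=camera("scene")[:,:,::-1][250:400,360:500];cv2.imwrite("pics/s3.png",cv2.resize(a,None,fx=4,fy=4))
E
```

```text
[ 0.44506799 -0.19961818  0.06625135] [-0.12892729  0.53851233 -2.23190206]
```

View pics/s3.png

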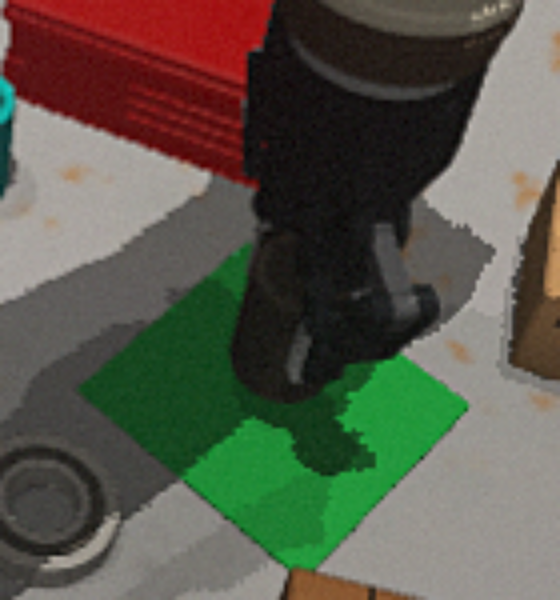

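The bush hangs upright above the middle of the mat, roughly 22 mm up. I'll lower it slowly and watch the force.

Request:
apply_moves([
  [0, 0, -8, 0, 0, 0, 1],
  [0, 0, -6, 0, 0, 0, 1],
  [0, 0, -4, 0, 0, 0, 1],
  [0, 0, -2, 0, 0, 0, 1],
  [0, 0, -1, 0, 0, 0, 1],
  [0, 0, -1, 0, 0, 0, 1],
  [0, 0, 0, 0, 0, 0, 1],
])

```text
time: 8.25
ee_pos: [0.4445, -0.1996, 0.044]
tcp_rot: [180.0, 0.0, 130.1]
wrist_force: [-2.2, 0.7, 4.7]
opening: 0.0406
```

It's down (force changed by about +7 N). I'll release slowly, then go straight up.

Request:
apply_moves([
  [0, 0, 0, 0, 0, 0, 0.45],
  [0, 0, 0, 0, 0, 0, 0.35],
  [0, 0, 0, 0, 0, 0, 0.2],
  [0, 0, 0, 0, 0, 0, 0],
  [0, 0, 0, 0, 0, 0, 0],
  [0, 0, 0, 0, 0, 0, 0],
  [0, 0, 15, 0, 0, 0, 0],
  [0, 0, 30, 0, 0, 0, 0],
  [0, 0, 40, 0, 0, 0, 0],
  [0, 0, 40, 0, 0, 0, 0],
  [0, 0, 25, 0, 0, 0, 0],
])

```text
time: 9.62
ee_pos: [0.4449, -0.1997, 0.1966]
tcp_rot: [179.9, 0.2, 130.1]
wrist_force: [0.2, -0.5, -0.4]
opening: 0.0852
```

```bash
python3 - <<'E'
from h import *
o=get_obs();print(o["ee_pos"],o["tcp_rot"],o["opening"]);np.save("T2.npy",wristT())
cv2.imwrite("pics/w4.png",camera("wrist")[:,:,::-1])
E
```

```text
[ 0.44488142 -0.19973028  0.19663436] [1.79921555e+02 1.62313869e-01 1.30065492e+02] 0.08515881422395906
```

View pics/w4.png

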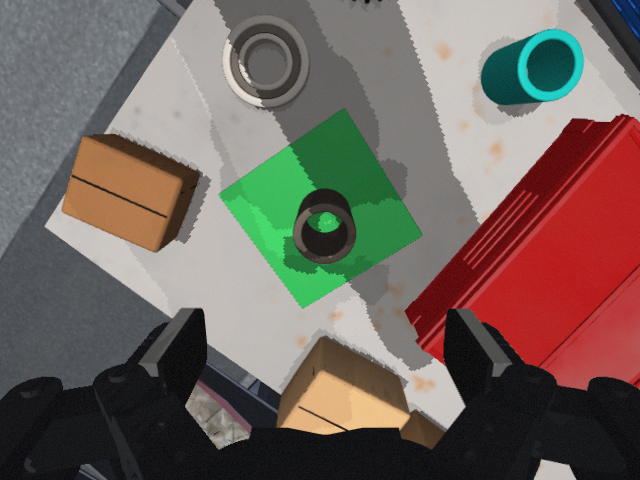

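The bush stands upright mid-mat, ring at (325,233), inside the corners (348,108), (422,236), (303,308), (219,194). Now to above the tab.

Request:
apply_moves([
  [2, 12, 0, 0, 0, 0, 0],
  [3, 28, 0, 0, 0, 0, 0],
  [4, 33, 0, 0, 0, 0, 0],
  [4, 33, 0, 0, 0, 0, 0],
  [4, 33, 0, 0, 0, 0, 0],
  [4, 33, 0, 0, 0, 0, 0],
  [4, 33, 0, 0, 0, 0, 0],
  [3, 28, 0, 0, 0, 0, 0],
  [2, 17, 0, 0, 0, 0, 0],
  [0, 0, 0, 0, 0, 0, 0],
  [0, 0, 0, 0, 0, 0, 0],
])

```text
time: 11.05
ee_pos: [0.4743, 0.05, 0.1931]
tcp_rot: [-180.0, -0.0, 130.1]
wrist_force: [0.1, -0.9, -0.4]
opening: 0.0854
```

```bash
python3 - <<'E'
from h import *
o=get_obs();print(o["ee_pos"],o["tcp_rot"]);np.save("T3.npy",wristT())
a=camera("wrist")[:,:,::-1];cv2.imwrite("pics/w5.png",a)
b=a[180:300,250:410];cv2.imwrite("pics/w5c.png",cv2.resize(b,None,fx=4,fy=4,interpolation=cv2.INTER_CUBIC))
E
```

```text
[0.47432545 0.05001626 0.19305961] [-1.79970726e+02 -3.26599520e-03  1.30056780e+02]
```

View pics/w5.png

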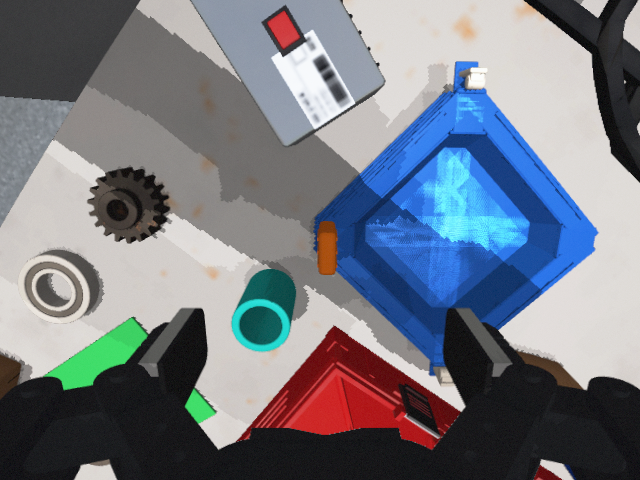

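View pics/w5c.png

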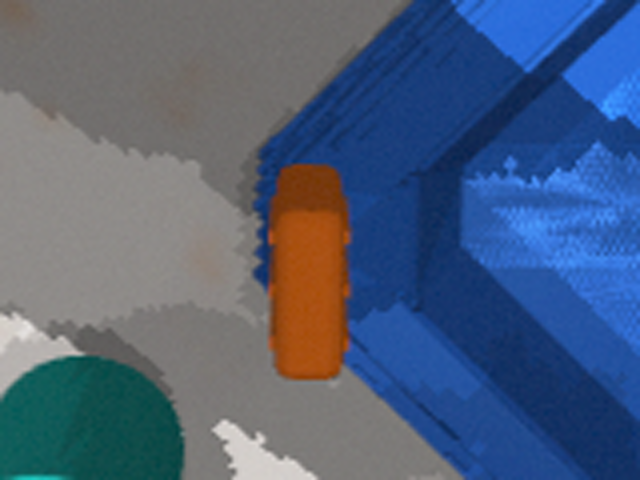

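```bash
python3 - <<'E'
from h import *
np.set_printoptions(precision=4,suppress=True)
T=np.load("T3.npy");c=lambda uv:crop(uv,4,(250,180))
print("tab",onz("wrist",c((309.5,293)),.1,T))
a,b=[onz("wrist",c(p),.1,T) for p in((309,207),(309.5,380))];print(np.linalg.norm(a-b),np.degrees(np.arctan2(*(b-a)[[1,0]])))
E
```

```text
tab [0.4746 0.0501 0.1   ]
0.025823095125042186 -49.68869327446548
```

The tab is at (0.4746, 0.0501): right under the TCP, 25.8 mm wide and aligned with the jaws. Now I'll descend to z 0.090 and grip.

Request:
apply_moves([
  [0, 0, -20, 0, 0, 0, 0],
  [0, 0, -30, 0, 0, 0, 0],
  [0, 0, -25, 0, 0, 0, 0],
  [0, 0, -16, 0, 0, 0, 0],
  [0, 0, -11, 0, 0, 0, 0],
  [0, 0, 0, 0, 0, 0, 0],
  [0, 0, 0, 0, 0, 0, 0.4],
  [0, 0, 0, 0, 0, 0, 0.6],
  [0, 0, 0, 0, 0, 0, 0.75],
  [0, 0, 0, 0, 0, 0, 0.85],
  [0, 0, 0, 0, 0, 0, 1],
  [0, 0, 0, 0, 0, 0, 1],
  [0, 0, 0, 0, 0, 0, 1],
  [0, 0, 0, 0, 0, 0, 1],
], grip_force=80)

```text
time: 12.85
ee_pos: [0.4747, 0.0504, 0.0916]
tcp_rot: [180.0, 0.0, 130.1]
wrist_force: [-0.7, -0.1, 5.7]
opening: 0.0088
```

```bash
python3 - <<'E'
from h import *
np.set_printoptions(precision=2,suppress=True)
o=get_obs();print(o["ee_pos"],o["wrist_force"],o["torque"],o["opening"])
u=np.array([-.766,-.643]);h=np.array([.170,.028+0.0])
# hinge about far foot: TCP relative to hinge (outward, up); tab centre z .086
r0=np.array([.170,o["ee_pos"][2]-.058]);p=r0
for th in range(0,15):
    c,s=np.cos(np.radians(th)),np.sin(np.radians(th));q=np.array([r0[0]*c-r0[1]*s,r0[0]*s+r0[1]*c])
    d=(q-p)*1000;print(th,d[0]*u,d[1],"tab rise",(170*s+28*c-28));p=q
a=cv2.imwrite("pics/s6.png",cv2.resize(camera("scene")[180:320,230:400,::-1],None,fx=4,fy=4))
E
```

```text
[0.47 0.05 0.09] [-0.7  -0.07  5.72] [-0.05  0.18 -0.07] 0.008751687098919542
0 [-0. -0.] 0.0 tab rise 0.0
1 [0.47 0.39] 2.961787315496102 tab rise 2.9626445587171517
2 [0.51 0.43] 2.950641568704157 tab rise 5.915857595959849
3 [0.55 0.46] 2.9385970279068445 tab rise 8.858739534428516
4 [0.59 0.49] 2.925657361988035 tab rise 11.79039394377638
5 [0.63 0.53] 2.9118265124952676 tab rise 14.709927813670767
6 [0.67 0.56] 2.8971086924393026 tab rise 17.616451825812746
7 [0.7  0.59] 2.8815083850106946 tab rise 20.509080624832087
8 [0.74 0.62] 2.8650303422142196 tab rise 23.386933087975095
9 [0.78 0.66] 2.847679583421331 tab rise 26.249132593503106
10 [0.82 0.69] 2.8294613938412287 tab rise 29.09480728771998
11 [0.86 0.72] 2.8103813229109904 tab rise 31.923090350547206
12 [0.89 0.75] 2.790445182604975 tab rise 34.733120259565645
13 [0.93 0.78] 2.769659045664716 tab rise 37.524041052443636
14 [0.97 0.81] 2.7480292437488534 tab rise 40.295002587671405
```

View pics/s6.png

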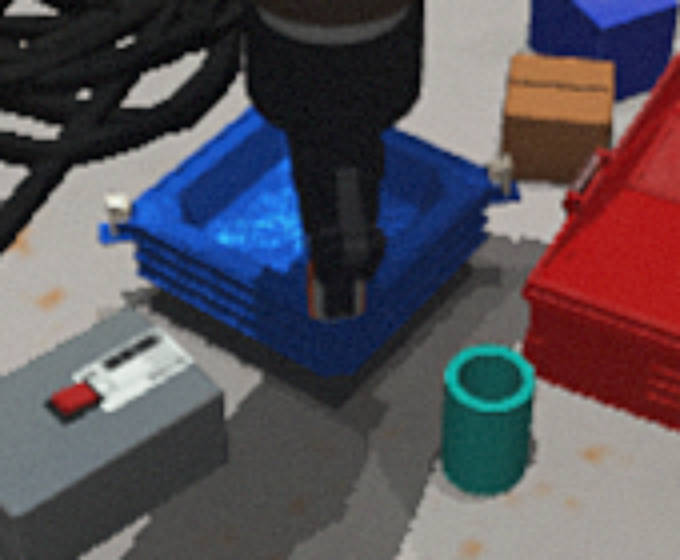

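Jaws are closed on the tab (opening 9 mm). I'll peel 1° per row about the far foot, 6° first.

Request:
apply_moves([
  [0.5, 0.4, 3, -0.64, 0.77, 0, 1],
  [0.5, 0.4, 3, -0.64, 0.77, 0, 1],
  [0.5, 0.5, 2.9, -0.64, 0.77, 0, 1],
  [0.6, 0.5, 2.9, -0.64, 0.77, 0, 1],
  [0.6, 0.5, 2.9, -0.64, 0.77, 0, 1],
  [0.7, 0.6, 2.9, -0.64, 0.77, 0, 1],
  [0, 0, 0, 0, 0, 0, 1],
])

```text
time: 13.78
ee_pos: [0.4781, 0.0535, 0.109]
tcp_rot: [-174.0, -0.0, 130.1]
wrist_force: [0.6, -0.0, 1.1]
opening: 0.0084
```

```bash
python3 - <<'E'
from h import *
o=get_obs();print(o["ee_pos"],o["tcp_rot"],o["wrist_force"],o["torque"],o["opening"])
cv2.imwrite("pics/s7.png",cv2.resize(camera("scene")[180:320,230:400,::-1],None,fx=4,fy=4))
E
```

```text
[0.47811194 0.05353341 0.10896824] [-1.73967212e+02 -4.23104759e-02  1.30082237e+02] [ 0.58110507 -0.02677535  1.09320468] [ 0.07154604 -0.22926806 -0.06579137] 0.008386988377291547
```

View pics/s7.png

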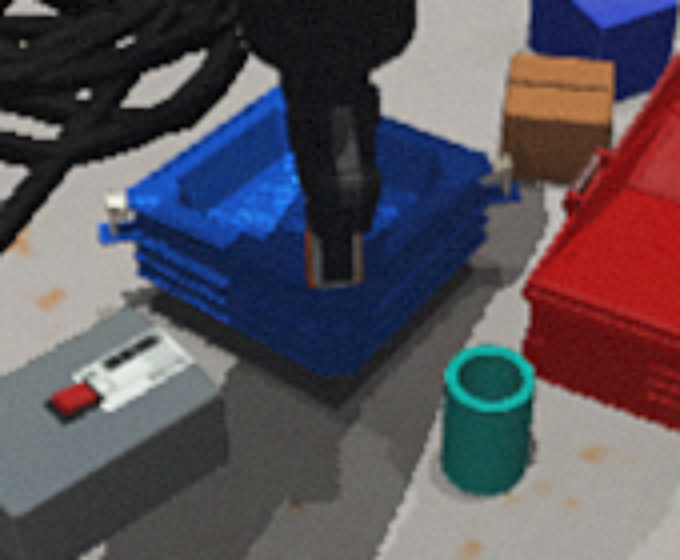

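The tab corner is rising with the gripper while the far corner stays down. I'll continue to 12°.

Request:
apply_moves([
  [0.7, 0.6, 2.9, -0.64, 0.77, 0, 1],
  [0.7, 0.6, 2.9, -0.64, 0.77, 0, 1],
  [0.8, 0.7, 2.9, -0.64, 0.77, 0, 1],
  [0.8, 0.7, 2.8, -0.64, 0.77, 0, 1],
  [0.9, 0.7, 2.8, -0.64, 0.77, 0, 1],
  [0.9, 0.8, 2.8, -0.64, 0.77, 0, 1],
  [0, 0, 0, 0, 0, 0, 1],
  [0, 0, 0, 0, 0, 0, 1],
])

```text
time: 14.82
ee_pos: [0.4828, 0.0576, 0.1259]
tcp_rot: [-168.0, -0.1, 130.1]
wrist_force: [-0.3, -0.1, -0.6]
opening: 0.0085
```

```bash
python3 - <<'E'
from h import *
o=get_obs();print(o["ee_pos"],o["tcp_rot"],o["wrist_force"],o["torque"],o["opening"])
np.save("T8.npy",wristT())
cv2.imwrite("pics/s8.png",cv2.resize(camera("scene")[180:320,230:400,::-1],None,fx=4,fy=4))
cv2.imwrite("pics/w8.png",camera("wrist")[:,:,::-1])
E
```

```text
[0.48280702 0.05755258 0.12586401] [-1.68002107e+02 -7.38052190e-02  1.30064469e+02] [-0.27197918 -0.05602045 -0.57603122] [ 0.27433836 -0.28948689  0.03438739] 0.008536197352771058
```

View pics/s8.png

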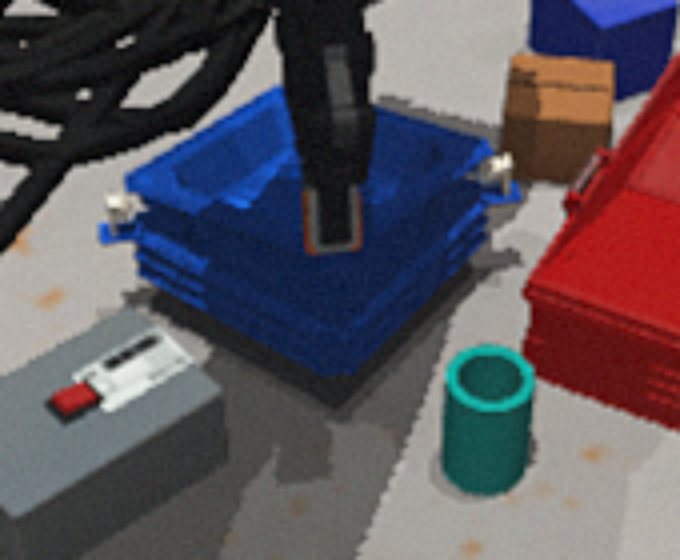

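View pics/w8.png

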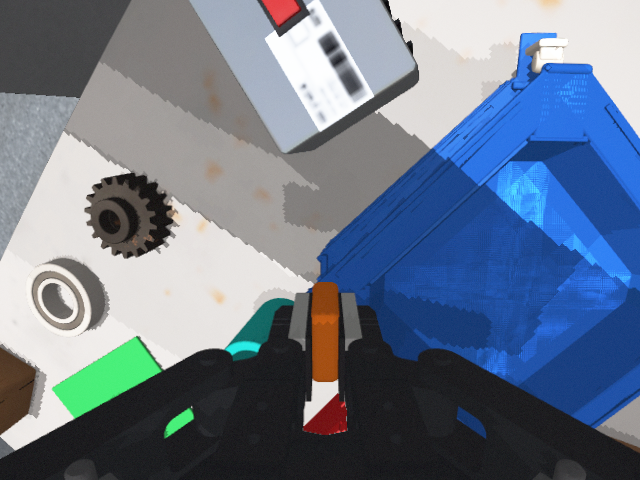

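The catches look released: both tray side corners now stand above the white tops. I'll check by projection that the tab hasn't slipped in the jaws and the far corner is still down.

```bash
python3 - <<'E'
from h import *
T=np.load("T8.npy")
th=np.radians(12);c,s=np.cos(th),np.sin(th);u=np.array([-.766,-.643,0]);w=np.array([.643,-.766,0])
H=np.array([.5391,.1045,0])-.086*u+np.array([0,0,.058])
def P(out,side,z): # tray point: outward from centre, side, height above table seated
    r=np.array([out+.086,z-.058]);return H+u*(r[0]*c-r[1]*s)+np.array([0,0,r[0]*s+r[1]*c])+w*side
for nm,a in dict(tabtop_in=(.079,0,.1),tabtop_out=(.089,0,.1),tabtop_c1=(.084,.013,.1),tabtop_c2=(.084,-.013,.1),rimcorner=(0,-.093,.07),far=(-.086,0,.07)).items():
    X=P(*a);print(nm,X.round(4),"wrist",proj("wrist",X,T).round(0),"scene crop",((proj("scene",X)-[230,180])*4).round(0))
E
```

```text
tabtop_in [0.488  0.0616 0.1334] wrist [[343. 348.]] scene crop [[326. 183.]]
tabtop_out [0.4805 0.0553 0.1355] wrist [[313. 348.]] scene crop [[329. 193.]]
tabtop_c1 [0.4926 0.0485 0.1344] wrist [[328. 382.]] scene crop [[356. 185.]]
tabtop_c2 [0.4759 0.0684 0.1344] wrist [[328. 312.]] scene crop [[299. 191.]]
rimcorner [0.4827 0.1786 0.0876] wrist [[572.  60.]] scene crop [[121. 179.]]
far [0.6069 0.1614 0.0697] wrist [[729. 305.]] scene crop [[285.  87.]]
```

The prediction matches the picture within a few pixels (tab top x 313–343, y 312–382; rim corner (572,60); far corner (285,87)). So the tab is up about 35 mm, the far corner is still down and the catches are free. Now I'll lift the tray clear, then level it.

Request:
apply_moves([
  [0, 0, 4, 0, 0, 0, 1],
  [0, 0, 7, 0, 0, 0, 1],
  [0, 0, 9, 0, 0, 0, 1],
  [0, 0, 10, 0, 0, 0, 1],
  [0, 0, 10, 0, 0, 0, 1],
  [0, 0, 10, 0.32, -0.38, 0, 1],
  [0, 0, 10, 0.64, -0.77, 0, 1],
  [0, 0, 10, 0.96, -1.15, 0, 1],
  [0, 0, 10, 0.96, -1.15, 0, 1],
  [0, 0, 10, 0.96, -1.15, 0, 1],
  [0, 0, 10, 0.96, -1.15, 0, 1],
  [0, 0, 9, 0.96, -1.15, 0, 1],
  [0, 0, 7, 0.96, -1.15, 0, 1],
  [0, 0, 4, 0.64, -0.77, 0, 1],
  [0, 0, 2, 0.32, -0.38, 0, 1],
  [0, 0, 0, 0, 0, 0, 1],
  [0, 0, 0, 0, 0, 0, 1],
  [0, 0, 0, 0, 0, 0, 1],
])

```text
time: 17.18
ee_pos: [0.4827, 0.0575, 0.2477]
tcp_rot: [-179.9, -0.0, 130.1]
wrist_force: [-0.8, -0.2, -0.5]
opening: 0.0088
```

```bash
python3 - <<'E'
from h import *
o=get_obs();print(o["time"],o["ee_pos"],o["tcp_rot"],o["wrist_force"],o["torque"],o["opening"],abs(o["qd"]).max())
np.save("T9.npy",wristT())
cv2.imwrite("pics/s9.png",camera("scene")[:,:,::-1])
cv2.imwrite("pics/w9.png",camera("wrist")[:,:,::-1])
cv2.imwrite("pics/t9.png",camera("top")[:,:,::-1])
E
```

```text
17.175 [0.4827121  0.05751222 0.24765284] [-1.79939195e+02 -4.50655096e-02  1.30075342e+02] [-0.84115858 -0.16948291 -0.54298568] [-0.08787649  0.09738024 -0.02112099] 0.008796006490011998 0.06724759945028419
```

View pics/s9.png

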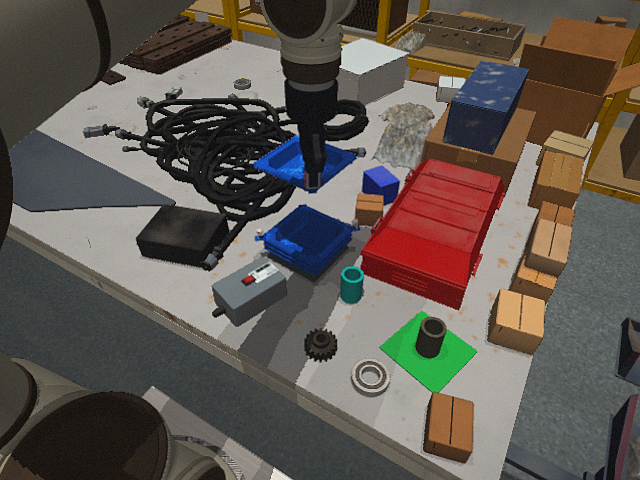

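View pics/w9.png

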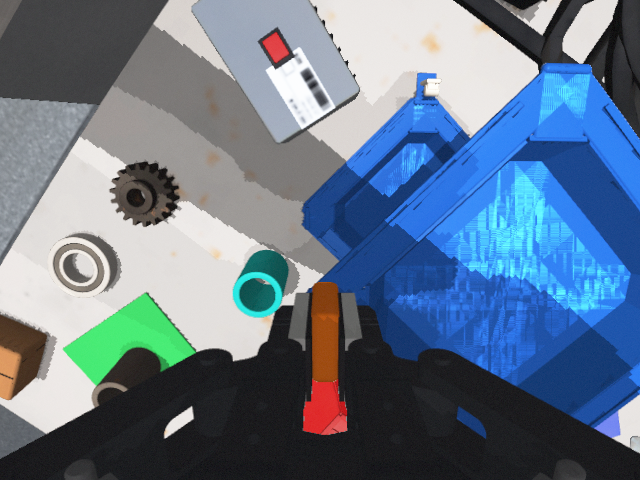

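View pics/t9.png

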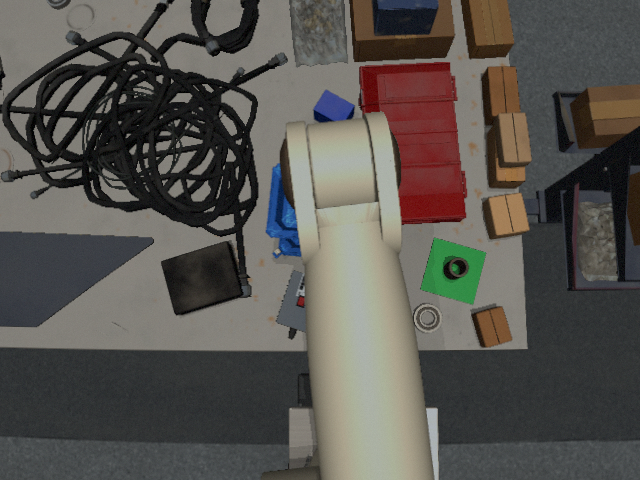

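The tray hangs level under the gripper, with the side corner at the same wrist pixel (575,65) as before. The stack is in place, the black box is untouched and the bush stands on the mat. One last numeric check of the bush, then I'll hand in.

```bash
python3 - <<'E'
from h import *
b=onz("top",(456,267),.065);d=b-np.array([.4442,-.1993,.065]);print("bush vs mat centre mm",(d*1000).round(1))
c,=[onz("scene",(432,324),.065)];print(c)
a=onz("scene",(261,233),.079);print("catch now",a.round(4),"was .4767 .1787")
job_done()
E
```

```text
bush vs mat centre mm [ 0.4  7.6 -0. ]
[ 0.44673887 -0.1964474   0.065     ]
catch now [0.4708 0.1689 0.079 ] was .4767 .1787
the job is handed in; nothing more can be done
```

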